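# Clamp a filter cartridge with a fold-out crank handle

## Robot

A 6-joint arm with a two-finger parallel gripper is mounted at the origin on the work surface. World frame = base frame: x ahead of the robot, y to its left, z up, the work surface at z = 0. Lengths are in m, angles in rad, forces in N, time in s.
With the tool pointing down it reaches from about 0.35 to 0.775 m from the base axis. Payload 5.5 kg.
Tool frame: the origin (TCP) lies on the centre line of the jaws, within the pads' length; the fingertips stand 11 mm ahead of it and the grasp point (between the pads) lies 8 mm behind it; z points along the fingers, y is the line along which they close (so a half turn about z gives the same grasp; the last joint's range is limited). The gripper opens to 85 mm and grips with 20 to 120 N. Pads are 22 mm wide; open, the fingers measure 114 mm over their backs; the gripper's body (76 mm by 85 mm) begins 54 mm behind the grasp point. The pads swing forward as they close: fully open they stand 13 mm farther back than shut.
Start: joints at [-1.306, 0.313, 0.046, 1.304, 0, 1.431], TCP at [0.226, -0.529, 0.242] pointing down, gripper open.
Joint ranges: [-2.76, 2.76], [-0.86, 1.69], [-1.03, 1.26], [-2.2, 2.34], [-1.47, 1.5], [-3.14, 3.14]. Speed limits (rad/s): [2.57, 2.57, 3.14, 3.14, 3.14, 3.14].

## Interface

Orientations are given as a unit quaternion [w, x, y, z].
In Python, from workcell import get_state, eyes, env gives the robot as it stands.
- The arm moves only by the shell command python3 -m inch 'ROWS' [OPENING] [FORCE]. ROWS is JSON, one flat list of numbers, 4 for each row, row after row: the shift along the tool's x, y, z in cm, then the turn about the tool's z in rad. A call has exactly 5 rows; each row shifts and turns the commanded pose from where the row before left it, along the tool's axes as they then stand; what a row does not reach is not made up. A row lasts 1/12 s, in which the tool goes at most 41.7 mm and 7.16 degrees, less where a joint would pass 70% of its speed; a pose out of reach is approached as far as the arm can. A call is refused whole if a number of a shift passes 4.17 or a number of a turn 0.125, either way. A call with a gripper value outside its range is refused whole. OPENING is the opening, from -1 (shut) to 1 (fully open), set as the call begins (- or left out, the last holds). The fingers move at their own pace and stop on an object; FORCE is the grip in N (left out, the last holds). Time passes only in rows, so rows that do not move let the fingers close, or fill a call up. It gives the time, the measured TCP pose, the force, the opening and the grip force at its end, in the units of the state.
- get_state(): the state, without advancing time (a new reading comes with each control period).
- eyes.read_camera(name): name is "side" or "top" or "wrist"; returns the picture (384x512x3 uint8, red, green, blue); there is no depth.
- eyes.camera_info(name): a dict with "fovy" (degrees; the focal length in pixels is half the picture's height over the tangent of half this angle, whatever the lens; pixels are square), "cx", "cy" (the principal point, pixels), "xyz" and "orientation" of the camera in the world. Camera axes: x right, y down, z forward; pixel columns grow to the right and rows downward; lengths in m; the calibration is good to about 2 mm. The wrist camera is an equidistant fisheye: a pixel r from the principal point sees the ray r / f radians off the axis. A picture is of the moment at which its call begins: read the wrist's pose just before it. camera_info takes no time and is no camera call; for the wrist camera it gives the pose at the moment of the call.
- env.hand_in(): hands the job in; it is judged then, once.
The state is a dict: "clock": time; "joint_pos": joint angles; "qvel": joint speeds; "tau": joint torques, N m; "tcp_pos": TCP position; "orientation": TCP orientation; "wrist_force": force on the tool from outside, world axes, zero at the start; "ft_torque": the same for the moment, N m; "finger_gap": finger opening in m; "grip_force": force on a finger pad.
Only numpy, scipy, OpenCV 4.12 (cv2) and the standard library are available. Lean on these libraries where they do the work, as an engineer would, in place of code of your own. Each camera call takes 0.05 s, during which the arm holds its last target. There are 200 camera calls.

## Task

The filter cartridge lies loose in the hand-cranked clamp. Swing the folded crank handle up until it stands upright on the handwheel, crank clockwise (seen from above) until the sliding head holds the cartridge tight against the port's seal with about 20 newtons (go by the feel of the crank; over 40 would crush the cartridge), then fold the handle back down fully flat. Leave the cartridge clamped and do not disturb the small things on the clamp's base plate.

Things in the scene. Friction and masses are not known exactly. Their poses are not given: they have to be found in the camera images.
- clamp: White base plate 260 x 420 x 12 mm fixed to the bench, carrying a steel trough along its y axis, a grey gearbox (75 x 75 mm, top at 102 mm) and a handwheel. Origin: at bench height, under the middle line of the trough (x = 0, 47 mm up). The handwheel's vertical axis is at x = -85 mm, y = 0.
- head: Aluminium sliding head at the +y end of the trough, 52 x 40 x 60 mm, driven by rack and pinion: 20 mm towards -y of the clamp per radian of the wheel. Origin: centre of the block's pad seat; a rubber pad (42 mm across) reaches 10 mm from there towards -y. The pad is sprung, 8 N per mm, and bottoms after 8 mm.
- cartridge: Loose white barrel between square grey end caps 50 x 50 mm, 110 mm long along its y axis, 0.25 to 0.5 kg, lying in the trough with its y along the trough. Origin: centre of its underside. The head pushes it along the trough to the seal; only then does the crank stiffen.
- wheel_axis (a point): Point on the handwheel's vertical axis at the height of the handle's hinge, 146 mm above the bench. The wheel is a flat rim of 75 mm centre radius, 12 mm thick, with a bar 24 mm wide across it; the tops of bar and hub are 24 mm below this point.
- handle_hinge (a point): Centre of the handle's fold hinge on the wheel rim, 75 mm from the wheel axis, same height as wheel_axis; turns with the wheel. The hinge's axis is level and tangent to the rim.
- handle_mid (a point): Point on the handle's centre line, 55 mm from the hinge. The handle is a black round grip, 18 mm across, starting 16 mm and ending 86 mm from the hinge; it turns freely about its own length, so it can be held fast while cranking. Folded, it lies level from the hinge across the wheel's axis, its centre line 24 mm above the bar.
- handle (a joint): Fold angle: 0 folded flat (a stop), 1.571 upright, 1.72 the outer stop (leaning out a little). Stiff hinge, 0.08 N m of friction: it stays where it is left. Pinched between the pads while it is swung, the grip pivots and creeps a little, so it may have to be taken afresh on the way.
- wheel (a joint): Handwheel angle, growing clockwise from above, which closes the head. At 0 the hinge is on the +x side of the axis in the clamp's frame and the head's origin at y = +85 mm. Friction 0.6 N m (8 N at the handle) both ways, so it stays where left for clamping forces up to 30 N; each 10 N of clamping adds 0.2 N m (2.7 N at the handle).
- port (a point): Centre of the rubber seal disc (42 mm across, facing +y) on the fixed port, the aluminium block at the clamp's -y end, for the thinnest seal. The seal's real face stands 0 to 10 mm from this point towards +y of the clamp, differing between starts and not measured.
- vial: Amber vial, 22 mm across, 52 mm tall, on the clamp's base plate; leave alone. Origin under its centre.
- spare_ring: Spare black ring, 42 mm across, 6 mm thick, on the base plate; leave alone.
- end_plug: Steel plug, 28 mm across, 18 mm tall, on the base plate beside the wheel; leave alone.

How it is judged:
By the outcome, as a careful person would: the job done as asked, in the order asked, and still so for the second after the job is handed in, with the robot touching nothing.
It also fails if it takes over 72 s, if anything falls off the work surface, if the arm or the gripper's body presses on something with over 40 N, if the wrist force passes 120 N, or if a joint passes its speed limit or range.

## Working session

There is one attempt and no reset: what is moved stays moved. The work goes in short steps, Python scripts to look and compute and a shell command to move; the robot and the scene stay as the last step left them, time stands still between calls to the robot, and variables do not carry over. Pictures are saved under pics/ and viewed, at most 10 in all, crops included, and the job is handed in when it is done.

```bash
mkdir -p pics; ls
python3 - <<'E'
from workcell import get_state, eyes, env
import cv2, numpy as np
s=get_state(); print(s)
ims=[]
for n in ("side","top"):
    im=eyes.read_camera(n); cv2.imwrite(f"pics/{n}0.png",im[:,:,::-1]); print(n,eyes.camera_info(n))
print(eyes.camera_info("wrist"))
E
```

```text
pics
{'clock': 0.0, 'joint_pos': array([-1.30561240e+00,  3.13982388e-01,  4.49665697e-02,  1.30355285e+00,
       -2.82947727e-05,  1.43121226e+00]), 'qvel': array([-0.00127216, -0.00078181, -0.00054331, -0.00121707, -0.0002764 ,
       -0.00115893]), 'tau': array([ 6.13554835e-05, -4.80627894e+01,  2.98533690e+01,  1.93356571e-02,
       -9.26150301e-05, -1.20136349e-06]), 'tcp_pos': array([ 0.22630355, -0.52807372,  0.24141399]), 'orientation': array([-8.83534878e-04,  9.79589780e-01,  2.01005169e-01, -6.97343095e-05]), 'wrist_force': array([-0.46684329, -0.39871743, -0.26506748]), 'ft_torque': array([ 0.02445387,  0.04387809, -0.00598003]), 'grip_force': 0.0, 'finger_gap': 0.08560899965704616}
side {'fovy': 54.05372614021594, 'cx': 254.37248278530592, 'cy': 182.39407335760714, 'xyz': array([0.54744207, 0.56271522, 0.52351361]), 'orientation': array([ 0.0486954 , -0.08111205,  0.89957709, -0.4263926 ])}
top {'fovy': 54.00091427853871, 'cx': 257.92539144300724, 'cy': 192.39263183020887, 'xyz': array([0.51287562, 0.05328903, 0.76933379]), 'orientation': array([-0.05439129,  0.70871742, -0.69863268,  0.08169203])}
{'fovy': 65.70646984690485, 'cx': 255.1859190167477, 'cy': 191.75853371373017, 'xyz': array([ 0.29799949, -0.49714035,  0.37194874]), 'orientation': array([ 0.12903788,  0.82458825, -0.54399811, -0.08642627])}
```

View pics/side0.png

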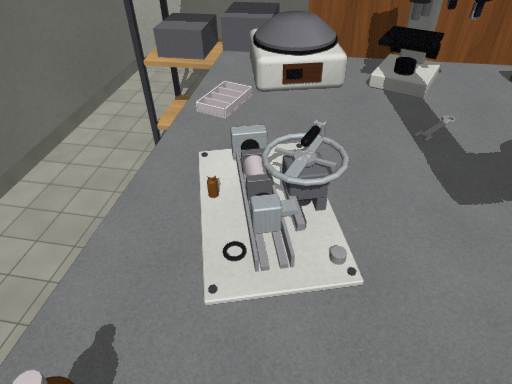

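View pics/top0.png

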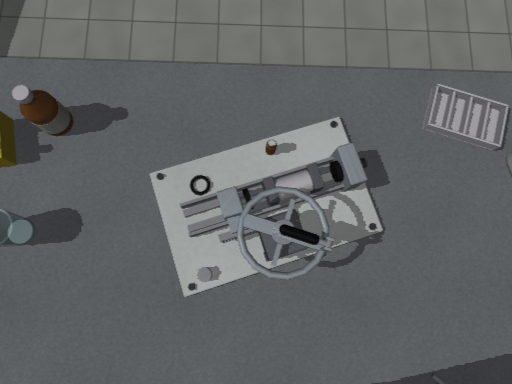

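The side view shows the clamp, with the folded grip at about (312,133). In the top view the wheel is centred near (283,233), the black grip runs (282,228)–(318,240), the hinge is near (328,243), and the plate's corner dots are at (160,176), (334,124), (373,226) and (192,286).

```bash
cat > h.py <<'E'
from workcell import get_state, eyes, env
import cv2, numpy as np
from scipy.spatial.transform import Rotation as R
def rot(q): return R.from_quat(np.array(q)[[1,2,3,0]])
def ray(n,px,info=None):
    c=info or eyes.camera_info(n); f=192/np.tan(np.radians(c['fovy']/2))
    u=(np.array(px,float)-[c['cx'],c['cy']])/f
    if n=='wrist':
        r=np.linalg.norm(u); d=np.r_[u/r*np.sin(r),np.cos(r)] if r>0 else np.array([0,0,1.])
    else: d=np.r_[u,1]
    return np.array(c['xyz']),rot(c['orientation']).apply(d/np.linalg.norm(d))
def onz(n,px,z,info=None):
    o,d=ray(n,px,info); return o+d*(z-o[2])/d[2]
def tri(a,b):
    (o1,d1),(o2,d2)=a,b
    A=np.c_[d1,-d2]; t=np.linalg.lstsq(A,o2-o1,rcond=None)[0]
    p,q=o1+d1*t[0],o2+d2*t[1]; return (p+q)/2,np.linalg.norm(p-q)
E
python3 - <<'E'
from h import *
im=cv2.imread('pics/top0.png'); 
D=[onz('top',p,.012) for p in [(160,176),(334,124),(373,226),(192,286)]]
for d in D: print('dot',d.round(4))
print('ctr',np.mean(D,0).round(4))
g=im.max(2)
m=((g<30)*255).astype(np.uint8); m[:, :265]=0; m[:215]=0; m[255:]=0; m[:,325:]=0
n,l,st,ce=cv2.connectedComponentsWithStats(m)
k=1+np.argmax(st[1:,4]); print(st[k],ce[k])
pts=np.argwhere(l==k)[:,::-1].astype(np.float32)
r=cv2.minAreaRect(pts); print(r)
ctr=onz('top',ce[k],.146); print('grip centre',ctr.round(4))
b=cv2.boxPoints(r); e=[(b[0]+b[3])/2,(b[1]+b[2])/2,(b[0]+b[1])/2,(b[2]+b[3])/2]
for p in e: print(p,onz('top',p,.146).round(4))
# side cam
im=cv2.imread('pics/side0.png');m=((im.max(2)<30)*255).astype(np.uint8); M=np.zeros_like(m);M[115:152,295:330]=m[115:152,295:330]
n,l,st,ce=cv2.connectedComponentsWithStats(M);k=1+np.argmax(st[1:,4]);print(st[k],ce[k],onz('side',ce[k],.146).round(4))
# rim
im=cv2.imread('pics/top0.png'); cv2.imwrite('pics/c.png',cv2.resize(im[160:300,210:360],None,fx=5,fy=4.2) if 0 else cv2.resize(im[170:290,220:350],None,fx=5,fy=5,interpolation=cv2.INTER_CUBIC))
E
```

```text
dot [0.6915 0.2254 0.012 ]
dot [ 0.8133 -0.1369  0.012 ]
dot [ 0.5954 -0.2109  0.012 ]
dot [0.4735 0.1508 0.012 ]
ctr [0.6434 0.0071 0.012 ]
[280 225  39  19 381] [299.17060367 233.97900262]
((298.8999938964844, 233.80001831054688), (40.16092300415039, 9.803058624267578), 18.434947967529297)
grip centre [ 0.5658 -0.0394  0.146 ]
[297.35    238.45001] [ 0.5583 -0.0363  0.146 ]
[300.44998 229.15002] [ 0.5738 -0.0417  0.146 ]
[279.85    227.45001] [ 0.5761 -0.0073  0.146 ]
[317.94998 240.15002] [ 0.556  -0.0706  0.146 ]
[301 126  19  20 180] [309.95555556 135.61111111] [ 0.5648 -0.0438  0.146 ]
```

View pics/c.png

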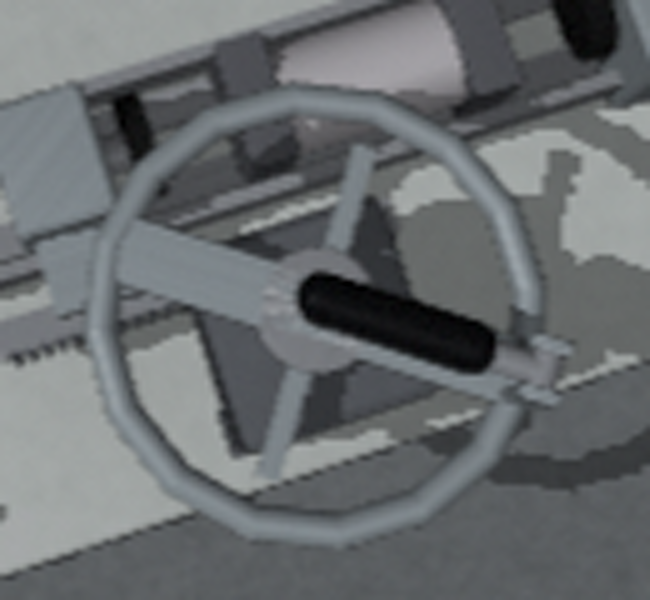

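The crop shows the wheel rim's outer circle at x 90–543, y 88–543, so its centre is at full-picture (283.3,233.1). The grip points to the lower right, with its hinge clevis at about crop (545,372), which is (329,244). I'll move the arm over the grip now and refine from there.

```bash
python3 -m inch '[2.56,-1.61,0,0,2.56,-1.61,0,0,2.56,-1.61,0,0,2.56,-1.61,0,0,2.56,-1.61,0,0]' 0.0 40
python3 -m inch '[2.56,-1.61,0,0,2.56,-1.61,0,0,2.56,-1.61,0,0,2.56,-1.61,0,0,2.56,-1.61,0,0]'
python3 -m inch '[2.56,-1.61,0,0,2.56,-1.61,0,0,2.56,-1.61,0,0,2.56,-1.61,0,0,2.56,-1.61,0,0]'
python3 -m inch '[2.56,-1.61,0,-0.12,2.56,-1.61,0,-0.12,1.9,-1.4,0,-0.12,1.7,-1.1,0,-0.12,0,0,0,-0.12]'
python3 -m inch '[0,0,0,-0.12,0,0,0,-0.12,0,0,0,0,0,0,0,0,0,0,0,0]'
python3 - <<'E'
from h import *
print('rim c',onz('top',(283.3,233.1),.118).round(4),'hinge',onz('top',(329,244),.146).round(4))
i=eyes.camera_info('wrist'); im=eyes.read_camera('wrist'); cv2.imwrite('pics/w1.png',im[:,:,::-1])
s=get_state(); print(s['tcp_pos'],rot(s['orientation']).as_matrix().round(3),i,s['finger_gap'],s['joint_pos'],s['clock'])
np.save('w1.npy',np.r_[i['xyz'],i['orientation']])
E
```

```text
clock: 0.52
tcp_pos: [0.3127, -0.4027, 0.2418]
orientation: [-0.0, 0.98, 0.201, -0.0]
wrist_force: [1.0, -0.3, 0.1]
finger_gap: 0.0429
grip_force: 0.0
clock: 0.93
tcp_pos: [0.3987, -0.2782, 0.242]
orientation: [-0.0, 0.98, 0.201, -0.0]
wrist_force: [-0.6, 0.0, 0.3]
finger_gap: 0.0427
grip_force: 0.0
clock: 1.35
tcp_pos: [0.4847, -0.1538, 0.242]
orientation: [-0.0, 0.98, 0.201, -0.0]
wrist_force: [-0.6, -0.9, 0.8]
finger_gap: 0.0428
grip_force: 0.0
clock: 1.77
tcp_pos: [0.5273, -0.058, 0.2417]
orientation: [-0.001, 0.874, 0.486, -0.0]
wrist_force: [-0.5, -0.6, -0.1]
finger_gap: 0.0428
grip_force: 0.0
clock: 2.18
tcp_pos: [0.5268, -0.0615, 0.242]
orientation: [-0.0, 0.813, 0.582, -0.0]
wrist_force: [0.0, -0.6, -1.3]
finger_gap: 0.0425
grip_force: 0.0
rim c [ 0.5693 -0.016   0.118 ] hinge [ 0.5499 -0.0889  0.146 ]
[ 0.52688159 -0.06150909  0.24213264] [[ 0.323  0.946 -0.   ]
 [ 0.946 -0.323 -0.   ]
 [-0.    -0.    -1.   ]] {'fovy': 65.70646984690485, 'cx': 255.1859190167477, 'cy': 191.75853371373017, 'xyz': array([0.55152381, 0.01328645, 0.37248189]), 'orientation': array([ 0.15325013,  0.97445602, -0.16214446, -0.02567181])} 0.042906225989463954 [-2.67558576e-01  2.26954080e-01 -6.97897448e-02  1.27435943e+00
 -8.58181830e-05  1.63188855e+00] 2.2333
```

View pics/w1.png

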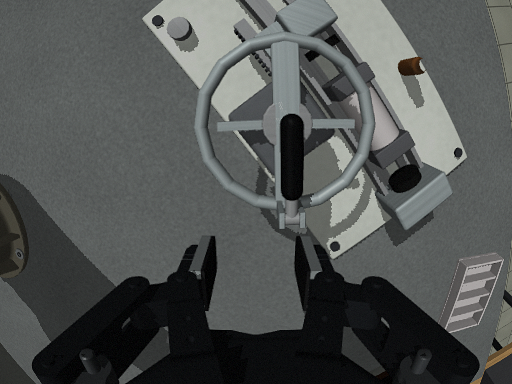

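The wrist view shows the wheel centred near (286,122), the grip along column ~291 from rows 115 to 200, and the hinge near (293,217). The cartridge has gaps both to the head's pad and to the port.

Run:
```python
from h import *
w=np.load('w1.npy'); i=eyes.camera_info('wrist'); i['xyz']=w[:3]; i['orientation']=w[3:]
im=cv2.imread('pics/w1.png'); m=((im.max(2)<35)*255).astype(np.uint8)
M=np.zeros_like(m); M[105:210,275:305]=m[105:210,275:305]
n,l,st,ce=cv2.connectedComponentsWithStats(M);k=1+np.argmax(st[1:,4]);print(st[k],ce[k])
G=onz('wrist',ce[k],.146,i); print('grip',G.round(4))
x,y,ww,h=st[k][:4]
for r in (y,y+h-1): print(onz('wrist',(np.argwhere(l[r]==k).mean(),r),.146,i).round(4))
H=onz('wrist',(292.5,217),.146,i); print('hinge',H.round(4))
print('triang', tri(ray('wrist',ce[k],i),ray('top',(299.17,233.98))))
im2=im.copy(); g=cv2.cvtColor(im,cv2.COLOR_BGR2GRAY)
print('hub',onz('wrist',(287,122),.122,i).round(4))
# along trough
for nm,p,z in (('pad face',(311,52),.075),('cart cap head side',(333,82),.075),('cart cap port side',(405,160),.075),('port disc',(405,178),.075)): print(nm,onz('wrist',p,z,i).round(4))
```

```text
[ 281  114   23   86 1834] [291.67393675 156.4651036 ]
grip [ 0.564  -0.0377  0.146 ]
[ 0.5735 -0.006   0.146 ]
[ 0.554  -0.0713  0.146 ]
hinge [ 0.5499 -0.0866  0.146 ]
triang (array([ 0.56567954, -0.04071684,  0.1345452 ]), np.float64(0.00225173467264218))
hub [ 0.5705 -0.0135  0.122 ]
pad face [0.6194 0.0419 0.075 ]
cart cap head side [0.6315 0.0066 0.075 ]
cart cap port side [ 0.6901 -0.0963  0.075 ]
port disc [ 0.6862 -0.1169  0.075 ]
```

```bash
python3 -m inch '[2.15,1.42,0,-0.02,2.15,1.42,0,-0.02,0,0,2,0,0,0,2,0,0,0,2,0]' 0.0 40
python3 -m inch '[0,0,2,0,0,0,1.5,0,0,0,0.7,0,0,0,0,0,0,0,0,0]'
python3 - <<'E'
from h import *
s=get_state(); print(s['tcp_pos'].round(4),rot(s['orientation']).as_matrix()[:2,:2].round(3),s['wrist_force'])
i=eyes.camera_info('wrist'); im=eyes.read_camera('wrist'); cv2.imwrite('pics/w2.png',im[:,:,::-1])
E
```

```text
clock: 2.65
tcp_pos: [0.5679, -0.0292, 0.1817]
orientation: [0.0, 0.801, 0.599, 0.0]
wrist_force: [-0.4, -0.3, -0.0]
finger_gap: 0.0426
grip_force: 0.0
clock: 3.07
tcp_pos: [0.5674, -0.0295, 0.1405]
orientation: [-0.0, 0.801, 0.599, -0.0]
wrist_force: [-0.0, -0.3, 0.1]
finger_gap: 0.0426
grip_force: 0.0
[ 0.5674 -0.0295  0.1405] [[ 0.283  0.959]
 [ 0.959 -0.283]] [-0.01572428 -0.28659455  0.12302628]
```

View pics/w2.png

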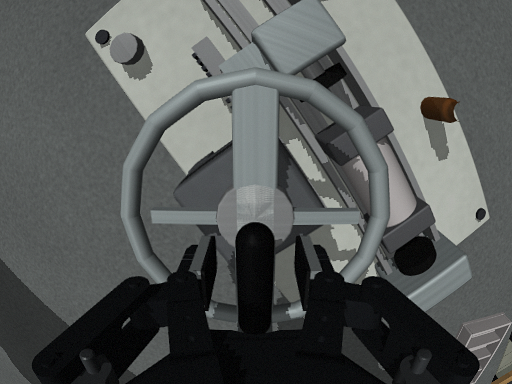

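The jaws straddle the grip, which spans (255,225)–(255,330), roughly in the middle. I'll close and swing it up.

```bash
python3 -m inch '[0,0,0,0,0,0,0,0,0,0,0,0,0,0,0,0,0,0,0,0]' -1 35
python3 -m inch '[-0.05,0,-0.78,0,-0.15,0,-0.77,0,-0.25,0,-0.74,0,-0.35,0,-0.7,0,-0.44,0,-0.65,0]'
python3 -m inch '[-0.52,0,-0.59,0,-0.59,0,-0.52,0,-0.65,0,-0.44,0,0,0,0,0,0,0,0,0]'
python3 - <<'E'
from h import *
im=eyes.read_camera('side'); cv2.imwrite('pics/s2.png',cv2.resize(im[70:230,180:380,::-1],None,fx=3.5,fy=3.5))
E
```

```text
clock: 3.53
tcp_pos: [0.5674, -0.0292, 0.1408]
orientation: [0.0, 0.801, 0.599, 0.0]
wrist_force: [-2.4, 1.7, 2.2]
finger_gap: 0.0168
grip_force: 34.2
clock: 3.95
tcp_pos: [0.5633, -0.0414, 0.1769]
orientation: [-0.001, 0.801, 0.599, -0.0]
wrist_force: [-0.0, 0.7, -7.7]
finger_gap: 0.0165
grip_force: 34.9
clock: 4.37
tcp_pos: [0.5584, -0.0588, 0.1929]
orientation: [0.0, 0.801, 0.599, -0.0]
wrist_force: [-3.8, 0.5, -1.1]
finger_gap: 0.0164
grip_force: 35.3
```

View pics/s2.png

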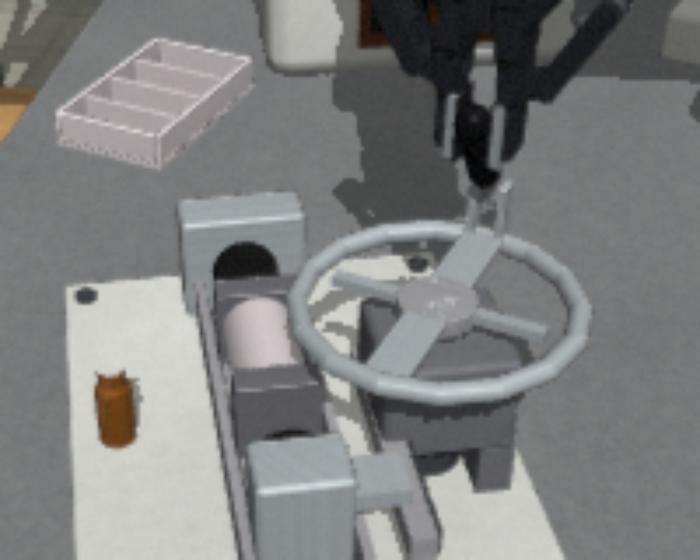

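The grip is held and partly raised (crop (475,110) to (490,190)). I'll continue to upright.

```bash
python3 -m inch '[-0.7,0,-0.35,0,-0.74,0,-0.25,0,-0.77,0,-0.15,0,-0.78,0,-0.05,0,0,0,0,0]'
python3 -m inch '[0,0,0,0,0,0,0,0,0,0,0,0,0,0,0,0,0,0,0,0]'
python3 - <<'E'
from h import *
im=eyes.read_camera('side'); cv2.imwrite('pics/s3.png',cv2.resize(im[50:180,260:360,::-1],None,fx=4.6,fy=4.6)); cv2.imwrite('pics/s3f.png',im[:,:,::-1])
im=eyes.read_camera('top'); cv2.imwrite('pics/t3f.png',im[:,:,::-1])
print(get_state()['tcp_pos'],get_state()['wrist_force'])
E
```

```text
clock: 4.83
tcp_pos: [0.5503, -0.0867, 0.2009]
orientation: [-0.0, 0.801, 0.599, 0.001]
wrist_force: [-3.2, 3.8, -0.1]
finger_gap: 0.0166
grip_force: 34.6
clock: 5.25
tcp_pos: [0.5503, -0.0865, 0.2008]
orientation: [0.0, 0.8, 0.599, 0.0]
wrist_force: [-3.5, 3.1, 1.3]
finger_gap: 0.017
grip_force: 34.6
[ 0.55033373 -0.08653729  0.20086206] [-3.89782885  3.12868455  1.43381212]
```

View pics/s3.png

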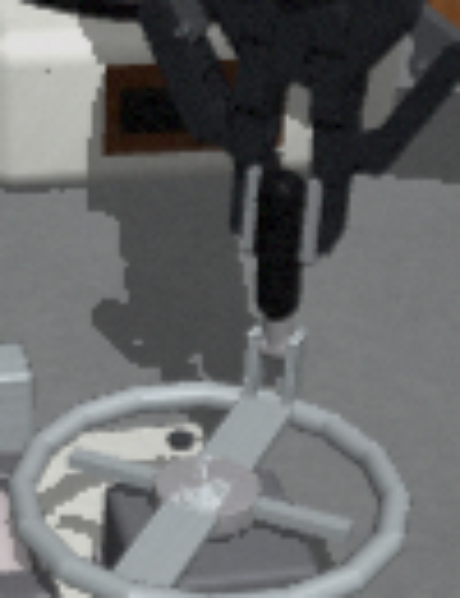

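The grip stands upright, spanning crop (280,165) to (275,320), directly over its clevis. I'll crank clockwise through the free travel.

```bash
python3 -m inch '[0.04,-0.75,0,0,0.11,-0.74,0,0,0.19,-0.73,0,0,0.26,-0.7,0,0,0.33,-0.68,0,0]' -1 45
python3 -m inch '[0.39,-0.64,0,0,0.45,-0.6,0,0,0.51,-0.55,0,0,0.56,-0.5,0,0,0.61,-0.44,0,0]'
python3 - <<'E'
from h import *
A=np.array([.5718,-.0155]); s=get_state(); r=s['tcp_pos'][:2]-A; t=np.array([r[1],-r[0]])/np.hypot(*r)
print(np.hypot(*r), 'ang',np.degrees(np.arctan2(r[1],r[0])),'tang',-s['wrist_force'][:2]@t,'rad',-s['wrist_force'][:2]@r/np.hypot(*r))
cv2.imwrite('pics/t4.png',eyes.read_camera('top')[150:310,200:400,::-1])
E
```

```text
clock: 5.77
tcp_pos: [0.5222, -0.0708, 0.2011]
orientation: [0.005, 0.801, 0.598, 0.001]
wrist_force: [8.5, -9.5, -6.3]
finger_gap: 0.0163
grip_force: 47.8
clock: 6.18
tcp_pos: [0.4996, -0.0395, 0.2011]
orientation: [0.004, 0.802, 0.598, -0.002]
wrist_force: [-6.5, -11.7, 2.9]
finger_gap: 0.0161
grip_force: 53.9
0.07608611807216512 ang -161.5916006461973 tang 9.075307487151933 rad -9.903447034823804
```

```bash
cat > f.py <<'E'
from h import *
A=np.array([.5718,-.0155]); s=get_state(); r=s['tcp_pos'][:2]-A; R0=np.hypot(*r); t=np.array([r[1],-r[0]])/R0; f=-s['wrist_force']
M=rot(s['orientation']).as_matrix()
print('R',R0.round(4),'phi',((np.arctan2(-.958,-.286)-np.arctan2(r[1],r[0]))%6.2832).round(3),'tang',(f[:2]@t).round(2),'rad',(f[:2]@r/R0).round(2),'fz',f[2].round(1),'tq',s['ft_torque'].round(2),'toolx',M[:2,0].round(3))
E
python3 -m inch '[0,0,0,0,0,0,0,0,0,0,0,0,0,0,0,0,0,0,0,0]' -1 25; python3 f.py
python3 -m inch '[0.65,-0.37,0,0,0.68,-0.31,0,0,0.71,-0.24,0,0,0.73,-0.16,0,0,0.74,-0.09,0,0]'; python3 f.py
```

```text
clock: 6.65
tcp_pos: [0.4984, -0.0382, 0.201]
orientation: [0.002, 0.801, 0.598, -0.002]
wrist_force: [-7.0, -8.3, 4.0]
finger_gap: 0.0161
grip_force: 51.0
R 0.0769 phi 0.981 tang 5.9 rad -9.14 fz -4.0 tq [-0.78  1.93 -0.02] toolx [0.284 0.959]
clock: 7.07
tcp_pos: [0.4978, -0.0011, 0.2008]
orientation: [0.002, 0.801, 0.598, -0.002]
wrist_force: [-3.2, -7.5, -0.4]
finger_gap: 0.0162
grip_force: 42.9
R 0.0754 phi 1.472 tang 7.97 rad -1.75 fz 0.4 tq [-1.21  0.71 -0.01] toolx [0.284 0.959]
```

```bash
python3 -m inch '[0.37,-0.02,0,0,0.37,0,0,0,0.37,0.02,0,0,0.37,0.04,0,0,0.37,0.06,0,0]'; python3 f.py
python3 - <<'E'
from h import *
cv2.imwrite('pics/t5.png',cv2.resize(eyes.read_camera('side')[110:280,190:350,::-1],None,fx=3.5,fy=3.5,interpolation=cv2.INTER_CUBIC))
E
```

```text
clock: 7.48
tcp_pos: [0.5051, 0.016, 0.2009]
orientation: [0.003, 0.801, 0.598, -0.001]
wrist_force: [-2.6, -8.3, -1.4]
finger_gap: 0.0164
grip_force: 42.2
R 0.0738 phi 1.721 tang 8.61 rad 1.15 fz 1.4 tq [-1.48  0.19 -0.01] toolx [0.284 0.959]
```

View pics/t5.png

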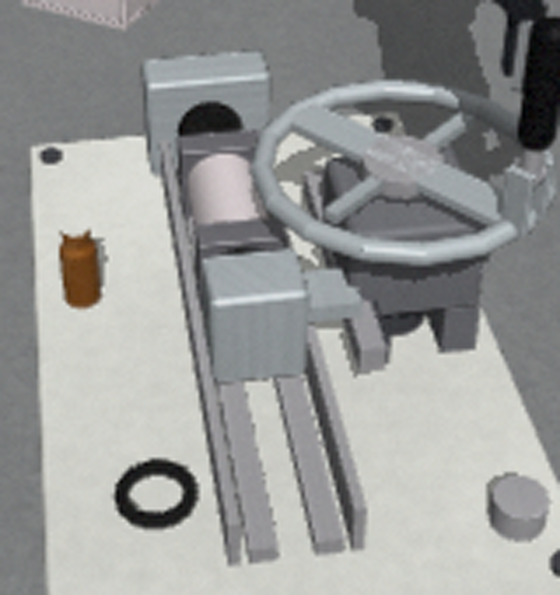

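The grip is upright at crop (540,90). The head is about to meet the cartridge, and a gap to the port's black seal remains. I'll continue.

```bash
python3 -m inch '[0.37,0.08,0,0,0.36,0.09,0,0,0.36,0.11,0,0,0.35,0.13,0,0,0.34,0.15,0,0]'; python3 f.py
python3 -m inch '[0.17,0.08,0,0,0.17,0.08,0,0,0.17,0.09,0,0,0.16,0.09,0,0,0.16,0.09,0,0]'; python3 f.py
```

```text
clock: 7.95
tcp_pos: [0.5161, 0.0307, 0.2009]
orientation: [0.004, 0.801, 0.598, -0.001]
wrist_force: [-1.2, -10.3, -3.2]
finger_gap: 0.0165
grip_force: 42.4
R 0.0724 phi 1.973 tang 8.67 rad 5.68 fz 3.2 tq [-2.09 -0.21  0.02] toolx [0.284 0.959]
clock: 8.37
tcp_pos: [0.5227, 0.0369, 0.2009]
orientation: [0.005, 0.801, 0.598, -0.001]
wrist_force: [-0.8, -12.4, -3.2]
finger_gap: 0.016
grip_force: 42.3
R 0.0718 phi 2.099 tang 9.1 rad 8.49 fz 3.2 tq [-2.45 -0.34 -0.02] toolx [0.284 0.959]
```

```bash
python3 -m inch '[-0.1,0.13,0,0,-0.05,0.13,0,0,0,0,0,0,0,0,0,0,0,0,0,0]'; python3 f.py
```

```text
clock: 8.78
tcp_pos: [0.5234, 0.0363, 0.2008]
orientation: [0.003, 0.801, 0.599, -0.001]
wrist_force: [-4.5, -6.8, 0.6]
finger_gap: 0.0161
grip_force: 42.3
R 0.0709 phi 2.1 tang 7.93 rad 1.86 fz -0.6 tq [-1.17  0.46  0.01] toolx [0.283 0.959]
```

```bash
python3 -m inch '[0.145,0.12,0,0,0.145,0.13,0,0,0.14,0.13,0,0,0.135,0.135,0,0,0.135,0.14,0,0]'; python3 f.py
python3 -m inch '[0.13,0.13,0,0,0.13,0.135,0,0,0.13,0.14,0,0,0.125,0.14,0,0,0.12,0.145,0,0]'; python3 f.py
```

```text
clock: 9.2
tcp_pos: [0.5311, 0.0413, 0.2008]
orientation: [0.002, 0.801, 0.599, -0.002]
wrist_force: [-6.4, -5.6, 2.3]
finger_gap: 0.0164
grip_force: 42.2
R 0.0699 phi 2.23 tang 8.51 rad 0.82 fz -2.3 tq [-1.1  0.9  0. ] toolx [0.283 0.959]
clock: 9.62
tcp_pos: [0.5393, 0.0456, 0.2008]
orientation: [0.002, 0.801, 0.599, -0.002]
wrist_force: [-6.2, -5.5, 1.5]
finger_gap: 0.0162
grip_force: 42.0
R 0.0692 phi 2.363 tang 8.09 rad 1.93 fz -1.5 tq [-1.1   1.01  0.11] toolx [0.283 0.959]
```

Run:
```python
from h import *
cv2.imwrite('pics/t6.png',cv2.resize(eyes.read_camera('side')[110:240,190:370,::-1],None,fx=4,fy=4,interpolation=cv2.INTER_CUBIC))
```

```text
(no output)
```

View pics/t6.png

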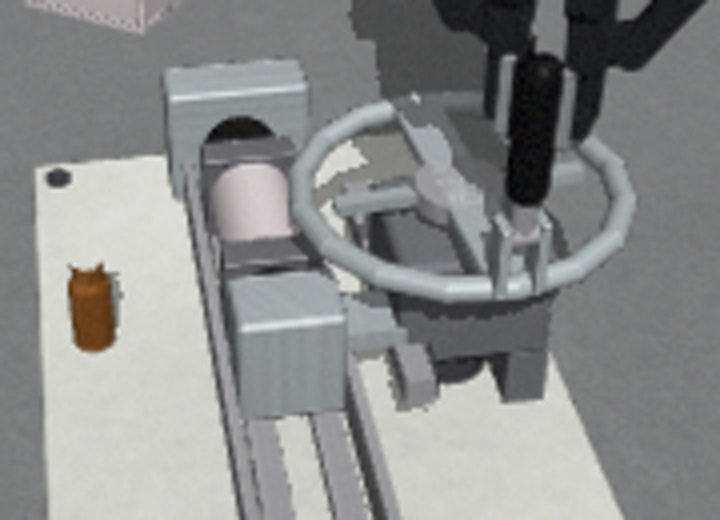

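The cartridge is nearly at the port: its cap is at crop (245,145) and the disc is mostly hidden. I'll take small steps now.

```bash
python3 -m inch '[0.1,0.11,0,0,0.095,0.11,0,0,0.095,0.11,0,0,0.09,0.115,0,0,0.09,0.115,0,0]'>o; python3 f.py
```

```text
R 0.0688 phi 2.467 tang 8.29 rad 3.13 fz -2.2 tq [-1.27  1.01  0.03] toolx [0.283 0.959]
```

```bash
python3 -m inch '[0.085,0.12,0,0,0.085,0.12,0,0,0.08,0.12,0,0,0.08,0.125,0,0,0.075,0.125,0,0]'>o; python3 f.py
```

```text
R 0.0685 phi 2.571 tang 8.65 rad 4.78 fz -1.9 tq [-1.45  1.17  0.04] toolx [0.283 0.959]
```

```bash
python3 -m inch '[0.05,0.14,0,0,0.045,0.145,0,0,0.045,0.145,0,0,0.04,0.145,0,0,0.04,0.145,0,0]'>o; python3 f.py
```

```text
R 0.0678 phi 2.675 tang 8.96 rad 1.84 fz -2.7 tq [-0.63  1.47  0.01] toolx [0.283 0.959]
```

```bash
python3 -m inch '[0.04,0.14,0,0,0.04,0.145,0,0,0.04,0.145,0,0,0.035,0.145,0,0,0.03,0.145,0,0]'>o; python3 f.py
```

```text
R 0.0673 phi 2.782 tang 7.99 rad 1.39 fz -3.6 tq [-0.26  1.56  0.06] toolx [0.282 0.959]
```

```bash
python3 -m inch '[0.03,0.145,0,0,0.025,0.145,0,0,0.025,0.145,0,0,0.02,0.15,0,0,0.02,0.15,0,0]'>o; python3 f.py
```

```text
R 0.0669 phi 2.89 tang 8.43 rad -0.3 fz -2.4 tq [0.14 1.67 0.06] toolx [0.282 0.959]
```

```bash
python3 -m inch '[0.015,0.15,0,0,0.015,0.15,0,0,0.01,0.15,0,0,0.01,0.15,0,0,0.01,0.15,0,0]'>o; python3 f.py
python3 - <<'E'
from h import *
cv2.imwrite('pics/t7.png',cv2.resize(eyes.read_camera('top')[110:280,210:390,::-1],None,fx=3.5,fy=3.5,interpolation=cv2.INTER_CUBIC))
E
```

```text
R 0.0666 phi 3.001 tang 8.02 rad -1.39 fz -3.3 tq [0.51 1.7  0.07] toolx [0.281 0.96 ]
```

View pics/t7.png

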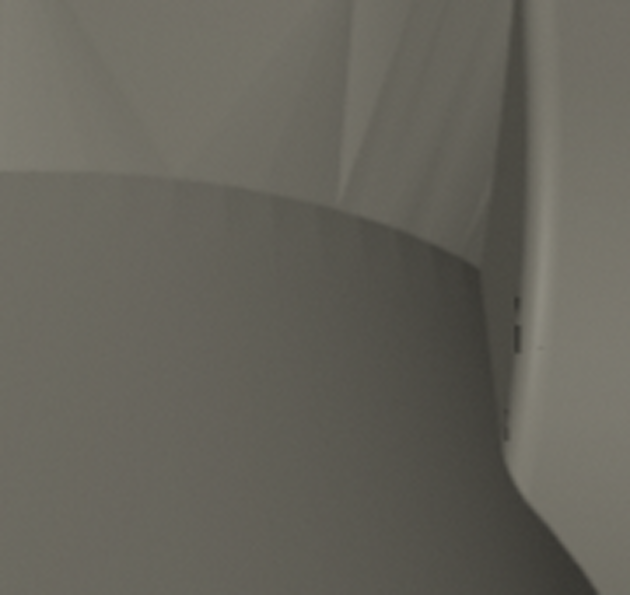

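The arm blocks the top camera in this view, so I'll go by feel. I'm straightening the slight inward lean, then stepping on.

```bash
sed -i 's/\.5718,-\.0155/.566,-.018/; s/-\.958,-\.286/-.0686,-.0157/' f.py
python3 -m inch '[0.2,0,0,0,0.2,0,0,0,0,0,0,0,0,0,0,0,0,0,0,0]'>o; python3 f.py
```

```text
R 0.0721 phi 3.15 tang 7.7 rad 5.73 fz -3.4 tq [-1.09  1.76  0.11] toolx [0.283 0.959]
```

```bash
python3 -m inch '[0,0.15,0,0,0,0.15,0,0,0,0.15,0,0,-0.01,0.15,0,0,-0.01,0.15,0,0]'>o; python3 f.py
```

```text
R 0.0724 phi 3.249 tang 7.57 rad 5.62 fz -4.3 tq [-0.58  2.    0.09] toolx [0.282 0.959]
```

```bash
python3 -m inch '[-0.02,0.15,0,0,-0.02,0.15,0,0,-0.025,0.15,0,0,-0.025,0.15,0,0,-0.03,0.145,0,0]' -1 20 >o; python3 f.py
```

```text
R 0.0725 phi 3.349 tang 7.92 rad 4.23 fz -4.7 tq [-0.05  2.04  0.08] toolx [0.282 0.959]
```

```bash
python3 -m inch '[-0.03,0.145,0,0,-0.035,0.145,0,0,-0.035,0.145,0,0,-0.04,0.145,0,0,-0.04,0.14,0,0]'>o; python3 f.py; tail -2 o
```

```text
R 0.0726 phi 3.44 tang 10.84 rad 2.81 fz -5.7 tq [0.55 2.44 0.13] toolx [0.281 0.96 ]
finger_gap: 0.0163
grip_force: 41.6
```

The crank is stiffening: contact is made, at roughly 11 N. A little more is needed.

```bash
python3 -m inch '[-0.045,0.14,0,0,-0.05,0.14,0,0,-0.04,0.1,0,0,0,0,0,0,0,0,0,0]'>o; python3 f.py
```

```text
R 0.0726 phi 3.487 tang 12.09 rad 2.93 fz -5.0 tq [0.76 2.54 0.05] toolx [0.281 0.96 ]
```

```bash
python3 -m inch '[-0.05,0.12,0,0,-0.02,0.04,0,0,0,0,0,0,0,0,0,0,0,0,0,0]'>o; python3 f.py
```

```text
R 0.0726 phi 3.505 tang 12.87 rad 2.32 fz -5.5 tq [1.05 2.72 0.13] toolx [0.281 0.96 ]
```

About 20 N by both feel and travel. I'll relax the tangential push and turn the grip in hand so that the pads face along the hinge axis.

```bash
python3 -m inch '[0.06,-0.15,0,0,0.04,-0.1,0,0,0,0,0,0.121,0,0,0,0.121,0,0,0,0.121]'>o; python3 f.py
python3 -m inch '[0,0,0,0,0,0,0,0,0,0,0,0,0,0,0,0,0,0,0,0]'>o; python3 f.py; cat o
```

```text
R 0.0724 phi 3.47 tang 13.74 rad 3.67 fz -6.1 tq [0.77 2.63 0.09] toolx [0.608 0.794]
R 0.0724 phi 3.471 tang 12.63 rad 3.56 fz -5.5 tq [0.69 2.57 0.07] toolx [0.603 0.797]
clock: 15.55
tcp_pos: [0.6041, 0.0436, 0.2007]
orientation: [-0.001, 0.895, 0.445, -0.002]
wrist_force: [-12.6, 3.6, 5.5]
finger_gap: 0.0163
grip_force: 41.4
```

```bash
python3 -m inch '[0,-0.1,0,-0.08,0,-0.1,0,0,0,0,0,0,0,0,0,0,0,0,0,0]'>o; python3 f.py
```

```text
R 0.0724 phi 3.473 tang 5.6 rad 3.83 fz -2.9 tq [-0.05  1.55  0.03] toolx [0.539 0.843]
```

```bash
python3 -m inch '[-0.78,0,0.05,0,-0.77,0,0.15,0,-0.74,0,0.25,0,0,0,0,0,0,0,0,0]'>o; python3 f.py; cat o
```

```text
R 0.0504 phi 3.506 tang -0.06 rad 0.62 fz 0.0 tq [ 0.04 -0.    0.05] toolx [0.54  0.842]
clock: 16.38
tcp_pos: [0.594, 0.0239, 0.1961]
orientation: [0.001, 0.877, 0.48, 0.001]
wrist_force: [-0.3, -0.5, -0.0]
finger_gap: 0.0003
grip_force: 0.0
```

The grip slipped out at the pads' edge; the jaws are empty. I'll rise clear and locate the handle numerically.

```bash
python3 -m inch '[-1.5,0,-2,0,-1.5,0,-2,0,0,0,-1.5,0,0,0,0,0,0,0,0,0]' 0.0 40 >o; tail -5 o
python3 - <<'E'
from h import *
for n in ('wrist','side'):
    i=eyes.camera_info(n); im=eyes.read_camera(n)[:,:,::-1]; cv2.imwrite(f'pics/{n}8.png',im)
    if n=='wrist': np.save('w8.npy',np.r_[i['xyz'],i['orientation']])
    m=((im.max(2)<40)*255).astype(np.uint8)
    k,l,st,ce=cv2.connectedComponentsWithStats(m)
    for j in range(1,k):
        if st[j,4]>60: print(n,st[j],ce[j].round(1))
    # expected pixels of hinge & upright tip
    f=192/np.tan(np.radians(i['fovy']/2)); 
    for P in ([.605,.048,.146],[.605,.048,.232],[.566,-.018,.146]):
        v=rot(i['orientation']).inv().apply(np.array(P)-i['xyz'])
        if n=='wrist':
            th=np.arctan2(np.hypot(v[0],v[1]),v[2]); u=v[:2]/np.hypot(v[0],v[1])*th*f
        else: u=v[:2]/v[2]*f
        print(n,P,(u+[i['cx'],i['cy']]).round(1))
print(get_state()['tcp_pos'])
E
```

```text
tcp_pos: [0.5784, -0.0009, 0.2517]
orientation: [0.001, 0.877, 0.48, 0.001]
wrist_force: [-0.6, -0.5, -0.4]
finger_gap: 0.0427
grip_force: 0.0
wrist [240  10  34  31 442] [256.2  25.3]
wrist [208  23  93  72 175] [253.8  57.9]
wrist [362  91  20   9  80] [370.4  96.5]
wrist [234 116  32  40 996] [250.  136.1]
wrist [318 122  22  29 302] [328.3 136.6]
wrist [355 143  38  37  72] [375.1 162.8]
wrist [209 154  31  41  92] [224.6 172.3]
wrist [267 156  36  33 294] [281.5 170.6]
wrist [269 174  12  21  64] [274.3 183.7]
wrist [185 176  13  57  73] [188.  204.6]
wrist [375 193  29  29 173] [392.3 208.1]
wrist [271 205  22  25  80] [281.8 214.8]
wrist [    0   236   498   148 38936] [228.7 333.6]
wrist [0.605, 0.048, 0.146] [250.8 128. ]
wrist [0.605, 0.048, 0.232] [248.9 144.1]
wrist [0.566, -0.018, 0.146] [254.4 217.8]
side [160   0   8  20 100] [163.5   8.6]
side [ 254    0   99  103 4825] [308.4  43.3]
side [ 379   26   65   33 1294] [412.4  40.3]
side [394  57  22  18 330] [404.6  65.4]
side [171  68   9  27 128] [175.2  81. ]
side [276 117  13  39 368] [281.6 135.7]
side [223 242  23  18 164] [233.8 250.6]
side [0.605, 0.048, 0.146] [282.  162.2]
side [0.605, 0.048, 0.232] [283.6 117.4]
side [0.566, -0.018, 0.146] [308.2 143.1]
[ 5.77230103e-01 -4.44819413e-04  2.49847445e-01]
```

Run:
```python
from h import *
w=np.load('w8.npy'); i=eyes.camera_info('wrist'); i['xyz']=w[:3]; i['orientation']=w[3:]
P,e=tri(ray('wrist',(250,136.1),i),ray('side',(281.6,135.7))); print('grip centre',P.round(4),e)
# top end: highest rows of side blob; wrist far end
print('top side@.232',onz('side',(283,121),.228).round(4))
s=get_state(); M=rot(s['orientation']).as_matrix()
print('yaw',np.degrees(np.arctan2(M[1,0],M[0,0])),'d tool cm',(M.T@(P-s['tcp_pos'])*100).round(2))
```

```text
grip centre [0.6061 0.0481 0.1988] 0.0020947951888941416
top side@.232 [0.6053 0.0522 0.228 ]
yaw 57.41344673415509 d tool cm [ 5.65 -0.18  5.1 ]
```

The grip stands upright, centred at (0.606, 0.048, 0.199). I'll regrasp it centred.

```bash
python3 -m inch '[1.9,-0.1,0,-0.04,1.9,-0.05,0,0,1.85,-0.1,0,0,0,0,1.3,0,0,0,1.3,0]' 0.0 >o
python3 -m inch '[0,0,1.3,0,0,0,1.3,0,0,0,0,0,0,0,0,0,0,0,0,0]'  >o; cat o
python3 - <<'E'
from h import *
w=eyes.camera_info('wrist'); im=eyes.read_camera('wrist')
s=get_state(); M=rot(s['orientation']).as_matrix(); print((M.T@(np.array([.6061,.0481,.206])-s['tcp_pos'])*100).round(2))
E
```

```text
clock: 17.73
tcp_pos: [0.6042, 0.0493, 0.1986]
orientation: [-0.0, 0.867, 0.498, -0.0]
wrist_force: [0.9, 0.2, 0.4]
finger_gap: 0.0427
grip_force: 0.0
[-0.01  0.19 -0.68]
```

```bash
sed -i 's/\.566,-\.018/.568,-.017/' f.py
python3 -m inch '[0,0.3,0,0,0,0,0,0,0,0,0,0,0,0,0,0,0,0,0,0]' -1 25 >o; python3 f.py; cat o
```

```text
R 0.0755 phi 3.456 tang 3.28 rad -0.99 fz -6.1 tq [ 0.38  0.54 -0.04] toolx [0.504 0.863]
clock: 18.2
tcp_pos: [0.6068, 0.0478, 0.1997]
orientation: [0.0, 0.867, 0.498, 0.001]
wrist_force: [-2.3, 2.5, 6.1]
finger_gap: 0.0171
grip_force: 24.7
```

```bash
python3 -m inch '[-0.4,0,0.02,0,-0.4,0,0.05,0,-0.39,0,0.08,0,-0.38,0,0.11,0,-0.37,0,0.13,0]' -1 30 >o; python3 f.py; tail -2 o
```

```text
R 0.0576 phi 3.46 tang 2.86 rad -3.52 fz -5.2 tq [1.25 0.18 0.08] toolx [0.503 0.864]
finger_gap: 0.0173
grip_force: 30.5
```

```bash
python3 -m inch '[-0.75,0,0.3,0,-0.7,0,0.39,0,-0.64,0,0.48,0,-0.57,0,0.56,0,0,0,0,0]' >o; python3 f.py; tail -5 o
python3 -m inch '[-0.49,0,0.63,0,-0.41,0,0.69,0,-0.31,0,0.74,0,0,0,0,0,0,0,0,0]' >o; python3 f.py; tail -5 o
```

```text
R 0.0284 phi 3.483 tang -0.04 rad 0.24 fz -1.3 tq [0.31 0.08 0.11] toolx [0.505 0.863]
tcp_pos: [0.5832, 0.0069, 0.177]
orientation: [0.0, 0.868, 0.497, -0.0]
wrist_force: [-0.1, -0.2, 1.3]
finger_gap: 0.0172
grip_force: 29.2
R 0.0165 phi 3.518 tang -1.11 rad 2.09 fz -2.0 tq [-0.23  0.09  0.12] toolx [0.505 0.863]
tcp_pos: [0.5774, -0.0034, 0.1567]
orientation: [0.0, 0.868, 0.497, -0.001]
wrist_force: [-0.3, -2.4, 2.0]
finger_gap: 0.0172
grip_force: 29.6
```

```bash
python3 -m inch '[-0.22,0,0.7,0,-0.12,0,0.7,0,-0.02,0,0.4,0,0,0,0,0,0,0,0,0]' >o; python3 f.py; tail -5 o
```

```text
R 0.0134 phi 3.538 tang -1.56 rad 3.26 fz -0.2 tq [-0.52  0.    0.05] toolx [0.505 0.863]
tcp_pos: [0.5758, -0.0061, 0.1388]
orientation: [0.0, 0.867, 0.498, -0.0]
wrist_force: [-0.6, -3.6, 0.2]
finger_gap: 0.0169
grip_force: 30.3
```

```bash
python3 -m inch '[0,0,0,0,0,0,0,0,0,0,0,0,0,0,-1.5,0,0,0,-2,0]' 0.0 >o
python3 -m inch '[-0.6,0,-1,0,-0.6,0,0,0,0,0,0,0,0,0,0,0,0,0,0,0]' -1 >o; tail -5 o
python3 -m inch '[0,0,0.8,0,0,0,0.4,0,0,0,0.2,0,0,0,0.1,0,0,0,0,0]'  >o; tail -5 o
```

```text
tcp_pos: [0.5688, -0.0162, 0.1828]
orientation: [-0.001, 0.867, 0.497, -0.001]
wrist_force: [0.1, 0.5, 0.0]
finger_gap: -0.0001
grip_force: 0.0
tcp_pos: [0.5692, -0.0159, 0.1681]
orientation: [-0.0, 0.867, 0.498, -0.0]
wrist_force: [-0.0, 0.1, 0.6]
finger_gap: 0.0004
grip_force: 0.0
```

```bash
python3 -m inch '[0,0,0.1,0,0,0,0.1,0,0,0,0.1,0,0,0,0.1,0,0,0,0,0]'  >o; tail -5 o
python3 -m inch '[0,0,0.1,0,0,0,0.1,0,0,0,0.1,0,0,0,0,0,0,0,0,0]'  >o; tail -5 o
```

```text
tcp_pos: [0.5698, -0.0162, 0.1652]
orientation: [0.0, 0.867, 0.498, 0.0]
wrist_force: [-1.4, -1.2, 2.7]
finger_gap: -0.0005
grip_force: 1.6
tcp_pos: [0.5705, -0.0167, 0.1636]
orientation: [0.001, 0.867, 0.498, 0.001]
wrist_force: [-1.9, -1.1, 9.7]
finger_gap: -0.0001
grip_force: 4.7
```

The grip resists with about 10 N, so it is on its stop. I'll retreat and check numerically.

```bash
python3 -m inch '[0,0,-2,0,0,0,-3,0,0,0,-3,0,-3,0,-2,0,-4,0,0,0]'  >o
python3 -m inch '[-4,0,0,0,-4,0,0,0,-4,0,0,0,-4,0,0,0,-4,0,0,0]'  >o; tail -5 o
python3 - <<'E'
from h import *
R0=[]
for n,(x0,x1,y0,y1) in (('top',(235,330,185,280)),('side',(260,345,110,190))):
    im=eyes.read_camera(n)[:,:,::-1]; cv2.imwrite(f'pics/{n}9.png',im)
    m=((im.max(2)<32)*255).astype(np.uint8); M=np.zeros_like(m); M[y0:y1,x0:x1]=m[y0:y1,x0:x1]
    k,l,st,ce=cv2.connectedComponentsWithStats(M)
    for j in range(1,k):
        if st[j,4]>80:
            r=cv2.minAreaRect(np.argwhere(l==j)[:,::-1].astype(np.float32)); print(n,st[j],ce[j].round(1),r,onz(n,ce[j],.146).round(4)); 
            if st[j,4]<600: R0.append(ray(n,ce[j]))
if len(R0)==2: print(tri(*R0))
E
```

```text
tcp_pos: [0.4322, -0.2503, 0.2618]
orientation: [0.0, 0.867, 0.498, 0.0]
wrist_force: [0.4, -0.4, 0.2]
finger_gap: 0.0001
grip_force: 0.0
top [254 210  37  26 380] [272.5 222.7] ((272.63079833984375, 222.6461639404297), (39.44304656982422, 10.17084789276123), 29.74488067626953) [0.5839 0.005  0.146 ]
side [285 139  26  22 224] [298.4 148.9] ((298.2317199707031, 148.91464233398438), (9.214252471923828, 27.018062591552734), 51.34019470214844) [0.5816 0.0034 0.146 ]
(array([0.58260179, 0.00507512, 0.14725055]), np.float64(0.002204084669227484))
```

```bash
python3 -m inch '[0,0,0,0,0,0,0,0,0,0,0,0,0,0,0,0,0,0,0,0]' | head -1; python3 -c "
from workcell import env
print(env.hand_in())"
```

```text
clock: 23.3
the job is handed in; nothing more can be done
None
```

I handed the job in at 23.3 s. The handle was swung upright and cranked clockwise until the cartridge was clamped at about 20 N by feel, then folded flat onto its stop. The grip slipped out once while folding, and I regrasped it. The clamp force was not re-measured afterwards, but the handle position showed no sign that the wheel had moved.

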